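# Fit the upper tier onto the dough stand

### The arm

A 6-joint arm with a two-finger parallel gripper is mounted at the origin on the work surface. World frame = base frame: x ahead of the robot, y to its left, z up, the work surface at z = 0. Lengths are in m, angles in degrees, forces in N, time in s.
With the tool pointing down it reaches from about 0.4 to 0.825 m from the base axis. Payload 7 kg.
Tool frame: the origin (TCP) lies on the centre line of the jaws, within the pads' length; the fingertips stand 19 mm ahead of it and the grasp point (between the pads) is the TCP; z points along the fingers, y is the line along which they close (so a half turn about z gives the same grasp; the last joint's range is limited). The gripper opens to 88 mm and grips with 3 to 60 N. Pads are 19 mm wide; open, the fingers measure 130 mm over their backs; the gripper's body (78 mm by 193 mm) begins 47 mm behind the grasp point.
Start: joints at [-54.311, 20.546, 0.682, 0, -70.136, -16.507], TCP at [0.222, -0.638, 0.246] pointing down, gripper open.
Joint ranges: [-176.03, 176.03], [-82.01, 121.73], [-58.28, 71.71], [-173.87, 95.51], [-174.79, -0.11], [-173.66, 173.66]. Speed limits (degrees/s): [136.94, 136.94, 172.46, 180, 180, 180].

### API

Orientations are given as [roll, pitch, yaw] about the fixed x, y, z axes, in that order (R = Rz(yaw) Ry(pitch) Rx(roll)).
In Python, from plant import get_state, capture, close_job gives the robot as it stands.
- The arm moves only by the tool apply_moves, never from a script. Its argument "targets" is a list of rows, each a list of 7 numbers: the opening, from 0 (shut) to 1 (fully open), then the shift along the tool's x, y, z normalised to -1 to 1, where 1 is 1000 mm, then the turn, a rotation vector about the tool's x, y, z normalised to -1 to 1, where 1 is 90 degrees. In form: [[claw, tx, ty, tz, ax, ay, az], ...]. A call has 1 to 20 rows; each row shifts and turns the commanded pose from where the row before left it, along the tool's axes as they then stand; what a row does not reach is not made up. A row lasts 1/12 s, in which the tool goes at most 41.7 mm and 7.16 degrees, less where a joint would pass 70% of its speed; a pose out of reach is approached as far as the arm can. A call with a number of a shift or a turn outside -1 to 1 is refused whole. A call with a gripper value outside its range is refused whole. The fingers move at their own pace and stop on an object; "newtons" is the grip in N (left out, the last holds). Time passes only in rows, so rows that do not move let the fingers close. It gives the time, the measured TCP pose, the force, the opening and the grip force at its end, in the units of the state.
- get_state(): the state, without advancing time (a new reading comes with each control period).
- capture(name): name is "side" or "top"; returns a dict with "frame" (384x512x3 uint8, red, green, blue), "range_z" (384x512 float32, m along the optical axis (not along the pixel's ray), 0 where there is no reading), "camera_matrix" (3x3 intrinsics, pixels), "k1" (the pictures are not rectified: a ray, as slopes to the right and down, at radius r is drawn at 1 + k1 r^2 times it, then the intrinsics apply), "T" (4x4, takes a point from camera to world coordinates). Camera axes: x right, y down, z forward; pixel columns grow to the right and rows downward; lengths in m; the calibration is good to about 2 mm. A picture is of the moment at which its call begins.
- close_job(): hands the job in; it is judged then, once.
The state is a dict: "time_s": time; "joints": joint angles; "qd": joint speeds; "joint_torque": joint torques, N m; "tcp_pos": TCP position; "eef_rot": TCP orientation; "contact_force": force on the tool from outside, world axes, zero at the start; "moment": the same for the moment, N m; "gripper_width": finger opening in m; "gripper_force": force on a finger pad.
Only numpy, scipy, OpenCV 4.12 (cv2) and the standard library are available. Lean on these libraries where they do the work, as an engineer would, in place of code of your own. Each camera call takes 0.05 s, during which the arm holds its last target. There are 200 camera calls.

### The job

Pick up the loose aluminium tray by its handle and put it on the four-post stand as the upper tier, so that each of its four corner holes goes over its own pin and the tray sits level and fully down on the shoulders of all four posts. Set it down gently, do not let it drop, then let go of it; do not disturb the other things on the bench.

Things in the scene. Friction and masses are not known exactly. Their poses are not given: they have to be found in the camera images.
- tray: Loose tier: aluminium tray 240 x 170 mm (its x by y), plate 5 mm thick, 3 mm rim to 13 mm above the underside; 0.3 to 0.65 kg. Origin: centre of underside, z up. Four through holes, 12.5 mm diameter, 1 mm chamfers, at x = +-100, y = +-65 mm. Starts flat on the bench, handle up. Fits the stand either way round.
- tray_handle (a point): Centre of the tray's handle bar, 41 mm above the tray's underside, over its centre: bar 90 mm long along the tray's x, 12 mm thick along y, 18 mm high (32 to 50 mm above the underside), flat sides, on an 8 mm upright at each end (x = +-41 mm), open below.
- stand: Fixed wooden foot of the stand, 280 x 210 x 12 mm; origin: centre of its underside, z up. On it a steel frame (plate top 18 mm above the foot's underside, dough rounds on it) is clamped through slots: parallel to the foot, but up to 6 mm off the foot's centre along its x and, separately, its y. This offset is not reported (see it or feel for it); it does not give when pushed.
- stand_nominal (a point): Point over the foot's centre at shoulder height, 70 mm above the foot's underside. Frame: four upright posts at x = +-100, y = +-65 mm from the frame's own (offset) centre, 22 mm in diameter up to a flat shoulder at 70 mm, then a 10 mm diameter pin with its top at 105 mm, tapered over its last 4 mm to 7 mm diameter.
- rolling_pin: Bystander: green rolling pin, 48 mm thick, 290 mm long along its x; origin on its underside.
- tub: Bystander: lidded round clear tub 90 mm in diameter, 60 mm tall; origin at centre of underside.
- cutter: Bystander: steel ring cutter, 96 mm in diameter, 30 mm tall; origin at centre of underside.

How it is judged (in metres and radians):
On the way:
1. the tray is lifted clear of the bench in the gripper (height (world z) of tray above 0.05 m and contact force between the fingers and tray above 1 N), for 0.2 s.
At the end, for the whole second after the job is handed in: The tray rests on all four shoulders with a pin through every hole: handle up, underside 67 to 73.5 mm above the foot's underside, level within 0.03 rad, centre within 15 mm of the foot's centre, x axes parallel within 0.06 rad, released and still (z of tray in the frame of stand between 0.067 and 0.0735 m and horizontal distance between tray and stand below 0.015 m and angle between the x axis of tray and the x axis of stand, either way round below 0.06 rad and angle between tray's own z axis and vertical below 0.03 rad and contact force between the fingers and tray below 0.1 N and linear speed of tray below 0.01 m/s); the robot touches nothing.
It fails at once if the tray is let fall onto the stand (faster than 0.4 m/s below the tops of the pins) (horizontal distance between tray and stand below 0.05 m and z of tray in the frame of stand below 0.105 m and linear speed of tray above 0.4 m/s).
It fails at once if a bystander is moved by more than 30 mm (distance of any of rolling_pin, tub, cutter from where it was at the start of the episode above 0.03 m).
It also fails if it takes over 72 s, if anything falls off the work surface, if the arm or the gripper's body presses on something with over 40 N, if the wrist force passes 120 N, or if a joint passes its speed limit or range.

## Working session

There is one attempt and no reset: what is moved stays moved. The work goes in short steps, Python scripts to look and compute and a tool call to move; the robot and the scene stay as the last step left them, time stands still between calls to the robot, and variables do not carry over. Pictures are saved under pics/ and viewed, at most 10 in all, crops included, and the job is handed in when it is done.

Besides the shell and the picture viewer there is one more tool, called in YAML: its name, and indented under it one key for each argument. apply_moves: Moves the arm, as the interface text tells. Scaled input: -1 to 1 covers 1000 mm each way for a shift and 90 degrees each way for a turn. Its arguments: {"type":"object","properties":{"targets":{"type":"array","items":{"type":"array","items":{"type":"number"}}},"newtons":{"type":"number"}},"required":["targets"]}

```bash
mkdir -p pics; ls
cat > h.py <<'E'
import numpy as np, cv2
from plant import get_state, capture, close_job
def cloud(d):
    K=d["camera_matrix"];k1=d["k1"];z=d["range_z"]
    v,u=np.indices(z.shape)
    dc=np.array([k1,0,0,0,0],float)
    p=cv2.undistortPoints(np.stack([u,v],-1).reshape(-1,1,2).astype(np.float64),K,dc).reshape(z.shape+(2,))
    c=np.concatenate([p*z[...,None],z[...,None]],-1)
    T=np.array(d["T"]); w=c@T[:3,:3].T+T[:3,3]
    w[z<=0]=np.nan
    return w,p
def ray(d,u,v,h):
    p=cv2.undistortPoints(np.array([[[u,v]]],float),d["camera_matrix"],np.array([d["k1"],0,0,0,0],float)).ravel()
    T=np.array(d["T"]);r=T[:3,:3]@[p[0],p[1],1];return T[:3,3]+r*(h-T[2,3])/r[2]
E
python3 - <<'E'
from h import *
import pickle
D={}
for n in("top","side"):
    d=capture(n);D[n]=d
    cv2.imwrite(f"pics/{n}0.png",d["frame"][...,::-1])
    print(n,d["T"],d["camera_matrix"],d["k1"],(d["range_z"]>0).mean())
pickle.dump(D,open("d0.pkl","wb"))
print(get_state())
E
```

```text
pics
top [[ 1.93255836e-02 -9.94217638e-01  1.05630532e-01  5.33478658e-01]
 [-9.99812618e-01 -1.93356148e-02  9.29210344e-04  2.36082242e-03]
 [ 1.11859396e-03 -1.05628696e-01 -9.94405012e-01  8.81913109e-01]
 [ 0.00000000e+00  0.00000000e+00  0.00000000e+00  1.00000000e+00]] [[353.97935152   0.         257.33619432]
 [  0.         353.97935152 184.21756714]
 [  0.           0.           1.        ]] -0.07938576272978388 0.9960276285807291
side [[-0.95145267 -0.16717286  0.25843964  0.32392295]
 [-0.30696982  0.57682228 -0.75699775  0.83542522]
 [-0.02252426 -0.7995807  -0.60013612  0.73895868]
 [ 0.          0.          0.          1.        ]] [[452.61285317   0.         258.52506645]
 [  0.         452.61285317 188.45931527]
 [  0.           0.           1.        ]] -0.04443199114544237 0.996185302734375
{'time_s': 0.1, 'joints': array([-5.43108622e+01,  2.05886001e+01,  6.38479317e-01, -1.95274149e-02,
       -7.01350219e+01, -1.65074120e+01]), 'qd': array([-0.02345815, -0.09309817,  0.20133752,  0.09246395,  0.15064913,
       -0.04888894]), 'joint_torque': array([-2.29814890e-03, -5.84161198e+01,  2.93753242e+01,  7.01544151e+00,
        1.02985388e-02, -5.28675787e-05]), 'tcp_pos': array([ 0.22163751, -0.63713698,  0.24469226]), 'eef_rot': array([ 1.79913150e+02, -6.59366975e-03, -1.60824918e+02]), 'contact_force': array([-0.46531769, -1.30766789, -0.55561727]), 'moment': array([0.05987403, 0.00978834, 0.03468237]), 'gripper_force': 0.0, 'gripper_width': 0.08770898699983809}
```

View pics/top0.png

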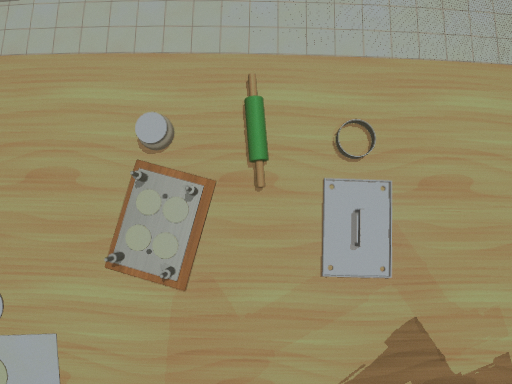

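View pics/side0.png

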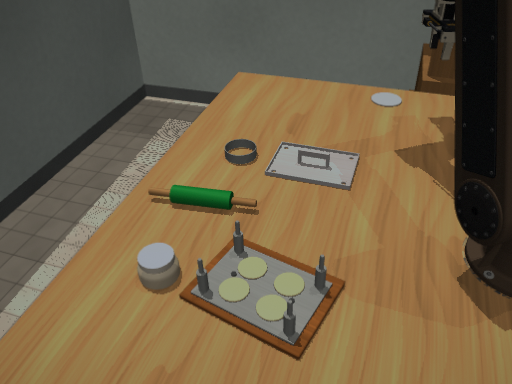

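The top view shows the tray at (357,228) with its handle along the image rows. The stand is at (160,225), with pin tips near (136,173), (187,188), (112,257) and (165,272). The side view shows all four posts clearly, at (238,240), (202,277), (321,273) and (290,318).

```bash
cat > m.py <<'E'
from h import *
import pickle
D=pickle.load(open("d0.pkl","rb"))
for n in D:
    d=D[n];w,p=cloud(d);x,y,z=w[...,0],w[...,1],w[...,2]
    print(n,"bench z",np.nanmedian(z[(x>.35)&(x<.7)&(abs(y)<.05)]))
    # handle
    m=(z>.028)&(z<.07)&(x>.35)&(x<.7)&(y<-.15)&(y>-.4)
    nn,lab,st,ce=cv2.connectedComponentsWithStats(m.astype(np.uint8))
    for i in range(1,nn):
        if st[i,4]>15:
            q=w[lab==i]; print(" blob",st[i],q.mean(0).round(4),q.min(0).round(4),q.max(0).round(4), cv2.minAreaRect((q[:,:2]*1000).astype(np.float32)))
    # tray by height
    m=((z>.0035)&(z<.02)&(x>.35)&(x<.75)&(y<-.1)&(y>-.45))
    nn,lab,st,ce=cv2.connectedComponentsWithStats(m.astype(np.uint8))
    i=1+np.argmax(st[1:,4]);print(" tray",st[i],cv2.minAreaRect((w[lab==i][:,:2]*1000).astype(np.float32)))
    # pins
    m=(z>.03)&(z<.115)&(x>.35)&(x<.72)&(y>.1)&(y<.45)
    nn,lab,st,ce=cv2.connectedComponentsWithStats(m.astype(np.uint8),connectivity=8)
    for i in range(1,nn):
        if st[i,4]>6:
            q=w[lab==i];t=q[q[:,2]>.073]; print(" post",st[i],"zmax",q[:,2].max().round(4),len(t),t.mean(0).round(4) if len(t) else 0)
    m=((z>.006)&(z<.025)&(x>.3)&(x<.8)&(y>.05)&(y<.5))
    nn,lab,st,ce=cv2.connectedComponentsWithStats(m.astype(np.uint8))
    i=1+np.argmax(st[1:,4]);print(" foot",st[i],cv2.minAreaRect((w[lab==i][:,:2]*1000).astype(np.float32)))
f=D["top"]["frame"][150:300,95:225,::-1];a=cv2.resize(f,None,fx=4,fy=4,interpolation=cv2.INTER_CUBIC)
cv2.imwrite("pics/cropT.png",a)
f=D["side"]["frame"][215:350,175:350,::-1];a=cv2.resize(f,None,fx=4,fy=4,interpolation=cv2.INTER_CUBIC)
cv2.imwrite("pics/cropS.png",a)
E
python3 m.py
```

```text
top bench z -0.00030842514679063626
 blob [357 209   8  38 264] [ 0.5242 -0.2435  0.0467] [ 0.4802 -0.2514  0.0283] [ 0.5682 -0.2383  0.0543] ((524.120849609375, -244.5700225830078), (12.944602966308594, 87.95823669433594), 89.34061431884766)
 tray [ 322  178   70  100 5048] ((522.3919677734375, -244.64332580566406), (171.5838623046875, 243.1895751953125), 89.04536437988281)
 post [143 141  20   7 104] zmax 0.063 0 0
 post [130 171  17  11 131] zmax 0.1068 33 [0.636  0.2835 0.0962]
 post [185 185  12  11  98] zmax 0.1086 27 [0.6042 0.1582 0.0974]
 post [104 253  19  10 132] zmax 0.1071 36 [0.4447 0.3315 0.0942]
 post [160 267  15  12 122] zmax 0.1077 33 [0.4124 0.206  0.0957]
 foot [ 105  160  111  131 8966] ((523.1576538085938, 242.3798065185547), (211.9632110595703, 281.3213195800781), 76.13983917236328)
side bench z 0.00036434504154703173
 blob [298 148  32  14 235] [ 0.5241 -0.2421  0.0435] [ 0.4794 -0.2541  0.028 ] [ 0.5697 -0.2352  0.0529] ((524.4552612304688, -243.94546508789062), (17.69820213317871, 90.35022735595703), 86.6297836303711)
 tray [ 265  142   95   47 2493] ((526.807373046875, -251.33441162109375), (192.0531768798828, 246.92324829101562), 88.36477661132812)
 post [233 220  11  31 230] zmax 0.1072 61 [0.6048 0.1622 0.0921]
 post [166 254  12  24 159] zmax 0.0619 0 0
 post [315 255  12  31 260] zmax 0.1065 66 [0.4115 0.2108 0.091 ]
 post [196 258  13  32 259] zmax 0.1064 67 [0.6364 0.288  0.0915]
 post [283 300  13  33 302] zmax 0.1057 83 [0.4426 0.3369 0.0913]
 foot [  179   239   166   120 10022] ((523.663330078125, 241.76693725585938), (212.76773071289062, 282.3856506347656), 76.30101776123047)
```

View pics/cropT.png

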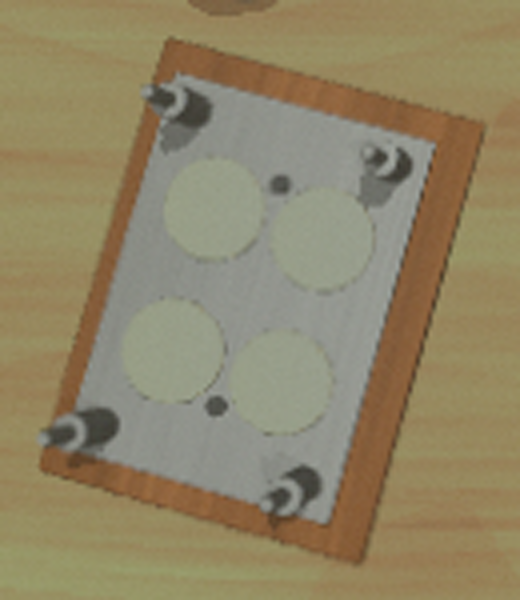

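View pics/cropS.png

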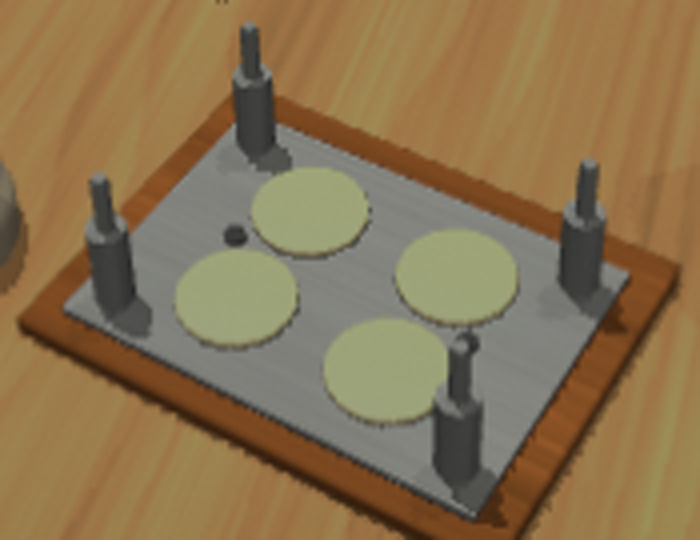

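Estimates so far:

| Item | Centre (m) | Yaw |
|---|---|---|
| Tray | ≈ (0.524, -0.244) | ≈ -0.8° |
| Post frame | ≈ (0.5245, 0.247) | ≈ -14° |
| Foot | ≈ (0.5234, 0.242) | not used |

Next I turn the tool by 20° and travel over the handle.

apply_moves:
  targets:
    - [1,0,0,0,0,0,0.0741]
    - [1,0,0,0,0,0,0.0741]
    - [1,0,0,0,0,0,0.0741]
    - [1,-0.0228,0.0306,0.006,0,0,0]
    - [1,-0.0228,0.0306,0.006,0,0,0]
    - [1,-0.0228,0.0306,0.006,0,0,0]
    - [1,-0.0228,0.0306,0.006,0,0,0]
    - [1,-0.0228,0.0306,0.006,0,0,0]
    - [1,-0.0228,0.0306,0.006,0,0,0]
    - [1,-0.0228,0.0306,0.006,0,0,0]
    - [1,-0.0228,0.0306,0.006,0,0,0]
    - [1,-0.0228,0.0306,0.006,0,0,0]
    - [1,-0.0228,0.0306,0.006,0,0,0]
    - [1,-0.0228,0.0306,0.006,0,0,0]
    - [1,-0.0228,0.0306,0.006,0,0,0]
    - [1,-0.0228,0.0306,0.006,0,0,0]
    - [1,0,0,0,0,0,0]
    - [1,0,0,0,0,0,0]

```text
time_s: 1.6
tcp_pos: [0.5246, -0.2422, 0.1667]
eef_rot: [180.0, -0.1, 179.4]
contact_force: [0.2, 0.3, 0.3]
gripper_width: 0.0875
gripper_force: 0.0
```

Run:
```python
from h import *
import pickle
s=get_state();print(s["time_s"],s["tcp_pos"],s["eef_rot"],s["joints"],s["contact_force"])
D=pickle.load(open("d0.pkl","rb"))
# pin tips, crop pixels
T=[(150,91),(368,151),(46,437),(268,505)];S=[(97,180),(248,28),(460,345),(587,165)]
def mid(d1,a,d2,b):
    P=[];R=[]
    for d,(u,v) in((d1,a),(d2,b)):
        o=np.array(d["T"])[:3,3];q=ray(d,u,v,0.0)-o;P.append(o);R.append(q/np.linalg.norm(q))
    t=np.linalg.lstsq(np.stack([R[0],-R[1]],1),P[1]-P[0],rcond=None)[0]
    x,y=P[0]+t[0]*R[0],P[1]+t[1]*R[1];return (x+y)/2,np.linalg.norm(x-y)
c=[]
for a,b in zip(T,S):
    ua=((a[0]+.5)/4-.5+95,(a[1]+.5)/4-.5+150);ub=((b[0]+.5)/4-.5+175,(b[1]+.5)/4-.5+215)
    m,g=mid(D["top"],ua,D["side"],ub);c.append(m)
    print(m.round(4),g.round(4),ray(D["top"],*ua,.105)[:2].round(4),ray(D["side"],*ub,.105)[:2].round(4))
print(np.mean(c,0))
```

```text
1.6 [ 0.52459454 -0.24217184  0.16669419] [ 1.79983914e+02 -8.59284858e-02  1.79363586e+02] [-5.39833154e+00  1.51822340e+01 -1.79864546e+01 -1.06186866e-02
 -5.69182792e+01 -8.52322916e+01] [0.19376294 0.25120875 0.31747626]
[0.6381 0.2848 0.1025] 0.0012 [0.6372 0.2837] [0.6375 0.287 ]
[0.6061 0.1596 0.1038] 0.0001 [0.6059 0.1593] [0.6056 0.1608]
[0.4441 0.3325 0.104 ] 0.0007 [0.4446 0.3322] [0.4436 0.3332]
[0.4122 0.2076 0.1034] 0.0013 [0.4119 0.207 ] [0.4126 0.2093]
[0.52514828 0.24610283 0.10346191]
```

apply_moves:
  targets:
    - [1,0,-0.002,0.03,0,0,0]
    - [1,0,0,0.03,0,0,0]
    - [1,0,0,0.03,0,0,0]
    - [1,0,0,0.02,0,0,0]
    - [1,0,0,0.01,0,0,0]
    - [1,0,0,0.005,0,0,0]
    - [1,0,0,0,0,0,0]
    - [0,0,0,0,0,0,0]
    - [0,0,0,0,0,0,0]
    - [0,0,0,0,0,0,0]
    - [0,0,0,0,0,0,0]
    - [0,0,0,0,0,0,0]
    - [0,0,0,0,0,0,0]
    - [0,0,0,0,0,0,0]
    - [0,0,0,0,0,0,0]
    - [0,0,0,0,0,0,0]
    - [0,0,0,0,0,0,0]
    - [0,0,0,0,0,0,0]
  newtons: 45

```text
time_s: 3.1
tcp_pos: [0.5238, -0.246, 0.0425]
eef_rot: [180.0, -0.0, 179.2]
contact_force: [-0.7, -0.6, -0.4]
gripper_width: 0.0196
gripper_force: 0.0
```

apply_moves:
  targets:
    - [0,0,0,0,0,0,0]
    - [0,0,0,0,0,0,0]
    - [0,0,0,0,0,0,0]
    - [0,0,0,0,0,0,0]
    - [0,0,0,0,0,0,0]
    - [0,0,0,0,0,0,0]

```text
time_s: 3.6
tcp_pos: [0.5238, -0.246, 0.0425]
eef_rot: [180.0, -0.0, 179.2]
contact_force: [-0.3, -0.7, -0.1]
gripper_width: 0.0118
gripper_force: 45.0
```

apply_moves:
  targets:
    - [0,0,0,-0.005,0,0,0]
    - [0,0,0,-0.015,0,0,0]
    - [0,0,0,-0.025,0,0,0]
    - [0,0,0,-0.03,0,0,0]
    - [0,0,0,-0.03,0,0,0]
    - [0,0,0,-0.03,0,0,0]
    - [0,0,0,-0.025,0,0,0]
    - [0,0,0,-0.015,0,0,0]
    - [0,0,0,-0.005,0,0,0]
    - [0,0,0,0,0,0,0]
    - [0,0,0,0,0,0,0]
    - [0,0,0,0,0,0,0]

```text
time_s: 4.6
tcp_pos: [0.5227, -0.2457, 0.2205]
eef_rot: [179.9, -0.2, 179.2]
contact_force: [-0.6, 0.0, -7.4]
gripper_width: 0.0115
gripper_force: 45.0
```

Run:
```python
from h import *
s=get_state();print(s["tcp_pos"],s["eef_rot"],s["gripper_width"],s["gripper_force"],s["contact_force"],s["moment"])
d=capture("side");w,p=cloud(d);cv2.imwrite("pics/side1.png",d["frame"][...,::-1])
```

```text
[ 0.52269297 -0.24565195  0.22053189] [179.94210457  -0.18800966 179.15343457] 0.011514876773928701 44.99874293804169 [-0.62799309  0.03430608 -7.44206723] [-0.00892613  0.00344531  0.01296922]
```

View pics/side1.png

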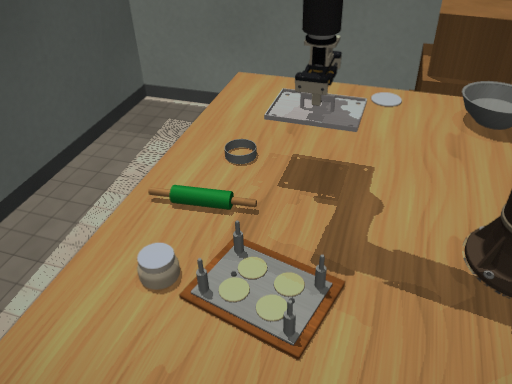

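The tray is gripped and hangs level at about (317,107) in the side picture, and the stand is unobstructed. I'm carrying it over the stand.

apply_moves:
  targets:
    - [0,0,0.01,0,0,0,0]
    - [0,0,0.02,0,0,0,0]
    - [0,0,0.03,0,0,0,0]
    - [0,0,0.036,0,0,0,0]
    - [0,0,0.036,0,0,0,0]
    - [0,0,0.036,0,0,0,0]
    - [0,0,0.036,0,0,0,0]
    - [0,0,0.036,0,0,0,0]
    - [0,0,0.036,0,0,0,0]
    - [0,0,0.036,0,0,0,0]
    - [0,0,0.036,0,0,0,0]
    - [0,0,0.036,0,0,0,0]
    - [0,0,0.036,0,0,0,0]
    - [0,0,0.03,0,0,0,0]
    - [0,0,0.02,0,0,0,0]
    - [0,0.004,0.012,0,0,0,0]
    - [0,0,0.01,0,0,0,0]
    - [0,0,0,0,0,0,0.049]
    - [0,0,0,0,0,0,0.049]
    - [0,0,0,0,0,0,0.049]

```text
time_s: 6.32
tcp_pos: [0.5264, 0.2456, 0.222]
eef_rot: [-179.9, -0.0, 165.7]
contact_force: [-0.1, -0.2, -6.9]
gripper_width: 0.012
gripper_force: 45.0
```

apply_moves:
  targets:
    - [0,0,0,0,0,0,0]
    - [0,0,0,0,0,0,0]
    - [0,0,0,0,0,0,0]
    - [0,0,0,0,0,0,0]

```text
time_s: 6.65
tcp_pos: [0.5269, 0.2457, 0.2225]
eef_rot: [-180.0, -0.0, 166.0]
contact_force: [1.0, -0.8, -5.7]
gripper_width: 0.0115
gripper_force: 45.0
```

Run:
```python
from h import *
import pickle
s=get_state();print(s["tcp_pos"],s["eef_rot"],s["contact_force"])
D={}
for n in("top","side"):
    d=D[n]=capture(n);cv2.imwrite(f"pics/{n}2.png",d["frame"][...,::-1])
    w,p=cloud(d);x,y,z=w[...,0],w[...,1],w[...,2]
    m=(z>.15)&(z<.20)&(abs(x-.525)<.17)&(abs(y-.2465)<.17);q=w[m]
    # plane fit
    pl=np.linalg.lstsq(np.c_[q[:,:2],np.ones(len(q))],q[:,2],rcond=None)[0]
    print(n,m.sum(),cv2.minAreaRect((q[:,:2]*1000).astype(np.float32)),np.median(q[:,2]),pl)
pickle.dump(D,open("d2.pkl","wb"))
a=D["top"]["frame"][130:330,60:240,::-1];a=cv2.resize(a,None,fx=3,fy=3,interpolation=cv2.INTER_CUBIC);cv2.imwrite("pics/t2c.png",a)
```

```text
[0.52687737 0.24567091 0.22250054] [-1.79989456e+02 -6.49534535e-03  1.66023113e+02] [ 0.97215175 -0.81426801 -5.67676697]
top 6433 ((526.80712890625, 245.83450317382812), (172.17213439941406, 241.6927947998047), 75.77377319335938) 0.1847327751256076 [-0.00194594 -0.00184638  0.18684506]
side 6828 ((527.7409057617188, 244.8857879638672), (174.02467346191406, 242.36915588378906), 76.09564971923828) 0.1853068824509176 [ 0.00102124 -0.00025728  0.1855202 ]
```

View pics/t2c.png

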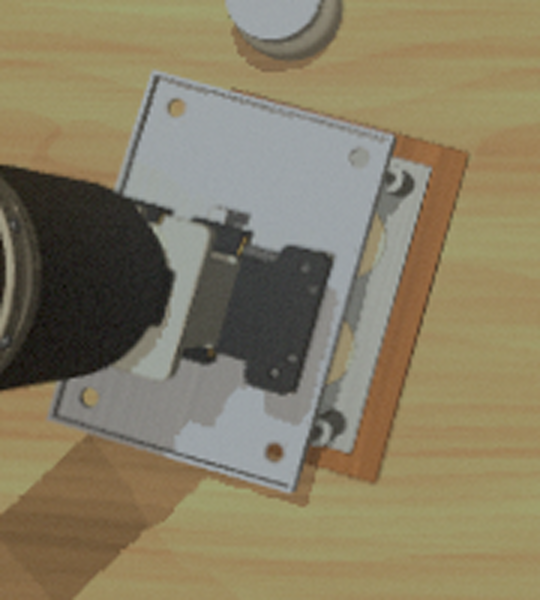

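View pics/side2.png

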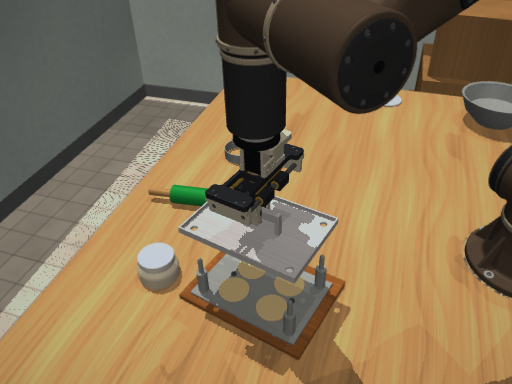

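The top crop shows the four holes at about (176,108), (360,157), (90,397) and (274,452). The side view shows the tray level above the pins. Next I compute the hole centres and compare them with the pin positions.

Run:
```python
from h import *
import pickle
D=pickle.load(open("d2.pkl","rb"));d=D["top"]
h=[]
for a in[(176,108),(360,157),(90,397),(274,452)]:
    h.append(ray(d,(a[0]+.5)/3-.5+60,(a[1]+.5)/3-.5+130,.185)[:2])
h=np.array(h);print(h.round(4),h.mean(0))
pins=np.array([[.6381,.2848],[.6061,.1596],[.4441,.3325],[.4122,.2076]])
pt=np.array([[.6372,.2837],[.6059,.1593],[.4446,.3322],[.4119,.2070]])
for P in(h,pins,pt):
    v=np.r_[P[0]-P[2],P[1]-P[3]].reshape(2,2).sum(0);u=P[0]+P[2]-P[1]-P[3]
    print(P.mean(0).round(4),np.degrees(np.arctan2(v[1],v[0])),np.degrees(np.arctan2(-u[0],u[1])))
```

```text
[[0.6397 0.2839]
 [0.6089 0.1575]
 [0.4464 0.3315]
 [0.4151 0.2066]] [0.52753387 0.24488185]
[0.5275 0.2449] -14.026085610807593 -13.859087532319364
[0.5251 0.2461] -13.858857720394216 -14.332329141310973
[0.5249 0.2456] -13.973457420293396 -14.381394591090578
```

apply_moves:
  targets:
    - [0,0.0026,0.0004,0,0,0,0]
    - [0,0,0,0.01,0,0,0]
    - [0,0,0,0.015,0,0,0]
    - [0,0,0,0.015,0,0,0]
    - [0,0,0,0.015,0,0,0]
    - [0,0,0,0.01,0,0,0]
    - [0,0,0,0.004,0,0,0]
    - [0,0,0,0,0,0,0]
    - [0,0,0,0,0,0,0]
    - [0,0,0,0,0,0,0]

```text
time_s: 7.58
tcp_pos: [0.525, 0.2474, 0.1544]
eef_rot: [179.9, 0.1, 166.0]
contact_force: [0.9, -0.1, -6.0]
gripper_width: 0.0118
gripper_force: 45.0
```

Run:
```python
from h import *
s=get_state();print(s["tcp_pos"],s["eef_rot"],s["contact_force"])
d=capture("side");a=d["frame"][200:350,170:350,::-1];b=capture("top")["frame"][140:300,80:230,::-1]
a=cv2.resize(a,(0,0),fx=2.2,fy=2.2,interpolation=3);b=cv2.resize(b,(0,0),fx=2.6,fy=2.6,interpolation=3)
H=max(len(a),len(b));f=lambda i:cv2.copyMakeBorder(i,0,H-len(i),0,0,0)
c=np.hstack([f(a),f(b)]);print(c.shape,a.shape);cv2.imwrite("pics/c3.png",c)
```

```text
[0.52504251 0.24741405 0.15443525] [1.79936389e+02 5.95501979e-02 1.65960145e+02] [ 0.87984619 -0.13147771 -6.01765145]
(416, 786, 3) (330, 396, 3)
```

View pics/c3.png

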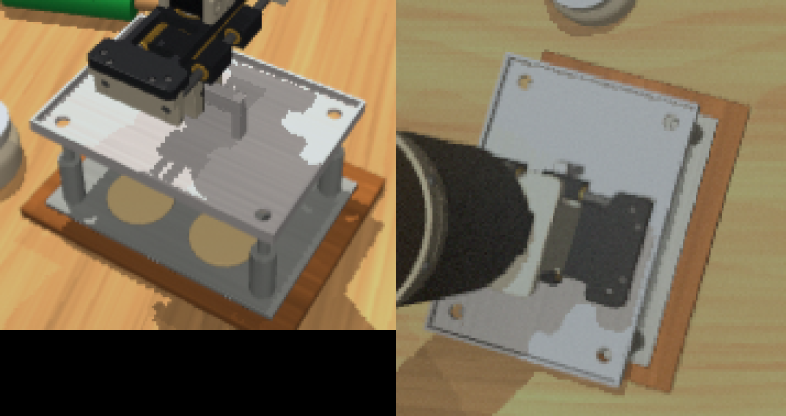

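The tray hovers just above the pins and looks aligned in both views: holes at (63,121), (263,214) and (334,115) on the side half, and (525,82), (671,121), (456,311) and (603,355) on the top half. I'm going down slowly and watching the force.

apply_moves:
  targets:
    - [0,0,0,0.004,0,0,0]
    - [0,0,0,0.004,0,0,0]
    - [0,0,0,0.003,0,0,0]
    - [0,0,0,0.003,0,0,0]
    - [0,0,0,0,0,0,0]
    - [0,0,0,0,0,0,0]

```text
time_s: 8.18
tcp_pos: [0.5244, 0.2469, 0.1392]
eef_rot: [-180.0, -0.0, 165.9]
contact_force: [-0.7, 0.3, -5.9]
gripper_width: 0.0116
gripper_force: 45.0
```

No contact with the underside about 8 mm below the pin tops, so the tips are inside the holes.

apply_moves:
  targets:
    - [0,0,0,0.003,0,0,0]
    - [0,0,0,0.003,0,0,0]
    - [0,0,0,0.002,0,0,0]
    - [0,0,0,0,0,0,0]
    - [0,0,0,0,0,0,0]

```text
time_s: 8.6
tcp_pos: [0.5244, 0.2469, 0.1314]
eef_rot: [-180.0, -0.0, 165.9]
contact_force: [-0.1, -0.8, -6.3]
gripper_width: 0.0115
gripper_force: 45.0
```

Still free. The seat is expected at a TCP z of about 0.1125.

apply_moves:
  targets:
    - [0,0,0,0.003,0,0,0]
    - [0,0,0,0.003,0,0,0]
    - [0,0,0,0.003,0,0,0]
    - [0,0,0,0.003,0,0,0]
    - [0,0,0,0.002,0,0,0]
    - [0,0,0,0,0,0,0]
    - [0,0,0,0,0,0,0]

```text
time_s: 9.18
tcp_pos: [0.5244, 0.2469, 0.1174]
eef_rot: [-180.0, -0.0, 165.9]
contact_force: [0.7, -0.1, -6.2]
gripper_width: 0.0113
gripper_force: 45.0
```

apply_moves:
  targets:
    - [0,0,0,0.0015,0,0,0]
    - [0,0,0,0.001,0,0,0]
    - [0,0,0,0.001,0,0,0]
    - [0,0,0,0.001,0,0,0]
    - [0,0,0,0,0,0,0]
    - [0,0,0,0,0,0,0]

```text
time_s: 9.68
tcp_pos: [0.5245, 0.247, 0.113]
eef_rot: [-180.0, -0.0, 165.9]
contact_force: [0.1, -0.4, -6.2]
gripper_width: 0.012
gripper_force: 45.0
```

apply_moves:
  targets:
    - [0,0,0,0.0005,0,0,0]
    - [0,0,0,0.0005,0,0,0]
    - [0,0,0,0.0005,0,0,0]
    - [0,0,0,0,0,0,0]
    - [0,0,0,0,0,0,0]

```text
time_s: 10.1
tcp_pos: [0.5247, 0.2471, 0.1124]
eef_rot: [180.0, 0.0, 166.0]
contact_force: [-3.9, -1.1, 5.1]
gripper_width: 0.0115
gripper_force: 45.0
```

It makes contact exactly at seat height, so I release it.

apply_moves:
  targets:
    - [0.6,0,0,0,0,0,0]
    - [0.6,0,0,0,0,0,0]
    - [0.6,0,0,0,0,0,0]
    - [0.6,0,0,0,0,0,0]
    - [0.6,0,0,0,0,0,0]
    - [0.6,0,0,0,0,0,0]
    - [0.6,0,0,0,0,0,0]
    - [0.6,0,0,0,0,0,0]
    - [0.6,0,0,0,0,0,0]
    - [0.6,0,0,0,0,0,0]
    - [0.6,0,0,0,0,0,0]
    - [0.6,0,0,0,0,0,0]

```text
time_s: 11.1
tcp_pos: [0.5245, 0.247, 0.1116]
eef_rot: [180.0, 0.0, 165.9]
contact_force: [0.3, 0.4, -0.4]
gripper_width: 0.0524
gripper_force: 0.0
```

Released cleanly. I'm backing off straight up, then checking the seating.

apply_moves:
  targets:
    - [0.6,0,0,-0.005,0,0,0]
    - [0.6,0,0,-0.015,0,0,0]
    - [0.6,0,0,-0.03,0,0,0]
    - [0.6,0,0,-0.03,0,0,0]
    - [0.6,0,0,-0.03,0,0,0]
    - [0.6,0,0,-0.03,0,0,0]
    - [0.6,0,0,-0.02,0,0,0]
    - [0.6,0,0,-0.01,0,0,0]
    - [0.6,0,0,0,0,0,0]
    - [0.6,0,0,0,0,0,0]

```text
time_s: 11.93
tcp_pos: [0.5242, 0.247, 0.2812]
eef_rot: [180.0, -0.0, 165.9]
contact_force: [0.4, -0.4, -1.0]
gripper_width: 0.0524
gripper_force: 0.0
```

Run:
```python
from h import *
s=get_state();print(s["tcp_pos"],s["contact_force"],s["gripper_force"],abs(s["qd"]).max())
for n in("top","side"):
    d=capture(n);w,p=cloud(d);x,y,z=w[...,0],w[...,1],w[...,2]
    m=(z>.065)&(z<.088)&(abs(x-.525)<.17)&(abs(y-.2465)<.17);q=w[m]
    pl=np.linalg.lstsq(np.c_[q[:,:2],np.ones(len(q))],q[:,2],rcond=None)[0]
    print(n,m.sum(),cv2.minAreaRect((q[:,:2]*1000).astype(np.float32)),np.median(q[:,2]),pl)
    if n=="side":cv2.imwrite("pics/side4.png",cv2.resize(d["frame"][180:350,130:370,::-1],(0,0),fx=3,fy=3,interpolation=3))
```

```text
[0.5241804  0.24698427 0.28122341] [ 0.39822118 -0.41276324 -1.02008891] 0.0 1.663159852080781
top 5255 ((524.7498168945312, 247.5181121826172), (172.3627166748047, 240.87924194335938), 76.09790802001953) 0.07475893247116816 [-0.00183318  0.00322832  0.07557065]
side 7795 ((525.6897583007812, 246.76605224609375), (174.20858764648438, 242.9569854736328), 75.69392395019531) 0.07510200545812096 [ 0.0022708  -0.00207602  0.07515144]
```

View pics/side4.png

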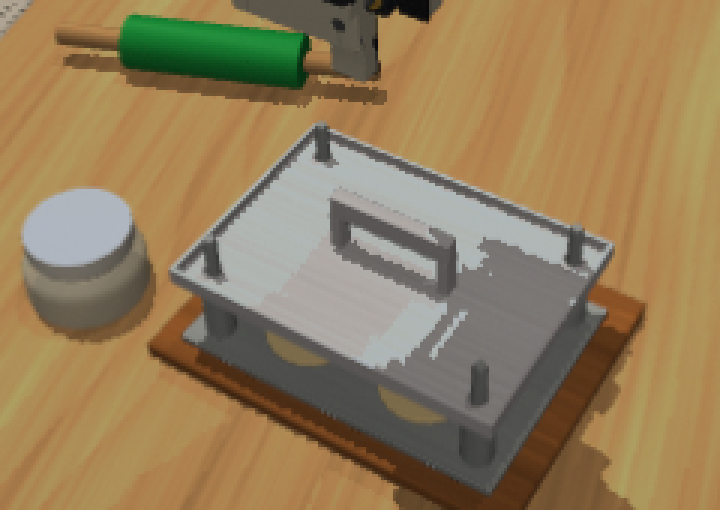

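All four pins stand through the holes, at (322,143), (212,256), (577,244) and (480,383). The plate top is at 75 mm, which is fully seated, and level within 0.004 rad.

```bash
python3 -c "
from plant import close_job
print(close_job())"
```

```text
the job is handed in; nothing more can be done
None
```

The tray is on the stand with all four pins through its holes. It sits level, fully down and released, no other objects were touched, and the job was handed in at about 12 s (the hand-in returned no verdict).

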